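# Find the pill dispenser's snapping key and turn out a dose

## Robot

A 6-joint arm with a two-finger parallel gripper is mounted at the origin on the work surface. World frame = base frame: x ahead of the robot, y to its left, z up, the work surface at z = 0. Lengths are in m, angles in rad, forces in N, time in s.
With the tool pointing down it reaches from about 0.35 to 0.975 m from the base axis. Payload 4.9 kg.
Tool frame: the origin (TCP) lies at the very end of the fingers, on their centre line; the grasp point (between the pads) lies 19 mm behind it; z points along the fingers, y is the direction in which the jaws open and shut (so a half turn about z gives the same grasp; the last joint's range is limited). The gripper opens to 85 mm and grips with 20 to 120 N. Pads are 22 mm wide; open, the fingers measure 114 mm over their backs; the gripper's body (76 mm by 85 mm) begins 54 mm behind the grasp point. The pads swing forward as they close: fully open they stand 13 mm farther back than shut.
Start: joints at [-1.345, 0.053, 1.613, -0, 1.476, -0.119], TCP at [0.211, -0.588, 0.231] pointing down, gripper open.
Joint ranges: [-3.01, 3.01], [-1.01, 2.22], [0.06, 2.58], [-1.02, 4.17], [0.09, 2.62], [-3.14, 3.14]. Speed limits (rad/s): [2.57, 2.57, 3.14, 3.14, 3.14, 3.14].

## Interface

Orientations are given as a rotation vector (axis times angle).
In Python, from station import ctrl gives the robot as it stands.
- The arm moves only by the tool step_arm, never from a script. Its argument "moves" is a list of rows, each a list of 5 numbers: the opening, from 0 (shut) to 1 (fully open), then the shift along the world's x, y, z in m, then the turn about the world's z in degrees. A call has 1 to 20 rows; each row shifts and turns the pose as measured when the row begins; what a row does not reach is not made up. A row lasts 1/8 s, in which the tool goes at most 62.5 mm and 10.7 degrees, less where a joint would pass 70% of its speed; a pose out of reach is approached as far as the arm can. A call is refused whole if a number of a shift passes 0.0625 or a number of a turn 10.7, either way. A call with a gripper value outside its range is refused whole. The fingers move at their own pace and stop on an object; "newtons" is the grip in N (left out, the last holds). Time passes only in rows, so rows that do not move let the fingers close. It gives the time, the measured TCP pose, the force and the opening at its end, in the units of the state.
- ctrl.get_obs(): the state, without advancing time (a new reading comes with each control period).
- ctrl.get_image(name): name is "scene" or "top" or "wrist"; returns a dict with "color" (400x640x3 uint8, red, green, blue), "camera_matrix" (3x3 intrinsics, pixels), "k1" (the pictures are not rectified: a ray, as slopes to the right and down, at radius r is drawn at 1 + k1 r^2 times it, then the intrinsics apply), "R" (3x3) and "t" (3): a world point X has camera coordinates R X + t; the wrist camera has in their place "T_tool_cam" (4x4, takes a point from camera to tool coordinates, whose origin is the TCP and whose axes are the flange's). Camera axes: x right, y down, z forward; pixel columns grow to the right and rows downward; lengths in m; the calibration is good to about 2 mm. A picture is of the moment at which its call begins: read the wrist's pose just before it. There is no depth.
- ctrl.finish_job(): hands the job in, once; it reports no verdict.
Trained networks look in a picture, given as the dict that the camera call returned (one of the last four; its "shot" number tells which), for a name from the list of things; names that differ only in an ending like _2 or _b are one class to them, and where a whole thing is asked for, a point or a joint stands for the part that bears it (a point fixed in the world has none). Each returns a list of dicts, best first, with "p" (0 to 1); they miss things now and then, are a little off and sometimes report something else, mostly with a low value. They report only what shows in the picture. A call takes as long as a camera call.
- ctrl.spot_in(picture, query): "bbox" ([left, top, right, bottom] in pixels, round what is visible of it).
The state is a dict: "t": time; "q": joint angles; "dq": joint speeds; "effort": joint torques, N m; "tool_pos": TCP position; "tool_rot": TCP orientation; "contact_force": force on the tool from outside, world axes, zero at the start; "wrist_torque": the same for the moment, N m; "opening": finger opening in m.
Only numpy, scipy, OpenCV 4.12 (cv2) and the standard library are available. Lean on these libraries where they do the work, as an engineer would, in place of code of your own. Each camera call takes 0.05 s, during which the arm holds its last target.

## Task

Only one of the three identical press keys on the pill dispenser is still sound. Press them slowly and gently, one at a time, never forcing a soft one down to its bottom, until you feel one snap over and it stays down; leave the other keys alone from then on. Only then turn the dispenser's knob clockwise as far as it goes and let go, without disturbing the vials, bowl and spoon on the tray.

Things in the scene. Friction and masses are not known exactly. Their poses are not given: they have to be found in the camera images.
- dispenser: White pill dispenser, fixed: plinth 205 (x) x 190 (y) x 34 mm, with a row of three identical white round keys along its front (-x) half and a red round magazine (112 mm across, its top 64 mm above the origin) on its back half with a red knob on top. Origin: centre of the plinth's underside; x points from the key row to the knob, y along the key row, z up.
- place0 (a point): Nominal centre of the top of the key in the first place (+y end of the row; neighbours 60 mm apart), at (-55, 60, 62) mm in the dispenser's frame. All keys are upright cylinders 30 mm across that stand 22 mm out of a grey collar 41 mm across; each real top may lie up to 3 mm higher or lower than this point. Keys are pressed straight down, travel 12 mm.
- place1 (a point): The same for the middle place, at (-55, 0, 62) mm in the dispenser's frame. A soft key (two of the three, one softer than the other) resists only by a spring: about 1 N at first touch, rising evenly to 2.8 to 4 N at 8 mm without any drop; it comes back up when let go.
- place2 (a point): The same for the last place (-y end), at (-55, -60, 62) mm in the dispenser's frame. The sound key is stiff at once (5 N per mm), peaks at about 8 N after 3 mm, then gives way: its resistance falls to nothing near 8 mm, from where it pulls itself down and stays down at about 11.3 mm. No key may take more than 15 N.
- key_a (a joint): Travel in m of one of the three press keys: 0 = up, 0.012 = on its bottom stop. In which of the three places this key stands changes from start to start and is not told.
- key_b (a joint): Travel in m of one of the three press keys: 0 = up, 0.012 = on its bottom stop. In which of the three places this key stands changes from start to start and is not told.
- key_c (a joint): Travel in m of one of the three press keys: 0 = up, 0.012 = on its bottom stop. In which of the three places this key stands changes from start to start and is not told.
- knob_grip (a point): Grip point of the knob, on its upright turning axis, at (48, 0, 101) mm in the dispenser's frame; turns with the knob. The knob is a 48 mm disc with an upright grip bar on it, 46 mm long (this point's x), 14 mm thick (its y), its top 7 mm above this point and its foot 25 mm below. At joint 0 the bar lies along the dispenser's x. Turning takes about 0.06 N m.
- knob (a joint): Turn of the knob in rad: 0 = as far anticlockwise as it goes, grows clockwise seen from above, end stop at 1.2. Starts between 0 and 0.1, and stays where it is left.
- tray: Fixed white ceramic tray, 340 (x) x 500 (y) mm, floor 8 mm thick, rim 18 mm high. Origin: centre of its underside.
- vial_0: Loose amber vial standing on the tray, 34 mm across, 66 mm high; origin: centre of its underside.
- vial_1: Loose amber vial standing on the tray, 34 mm across, 66 mm high; origin: centre of its underside.
- vial_2: Loose amber vial standing on the tray, 34 mm across, 66 mm high; origin: centre of its underside.
- bowl: Loose glass bowl on the tray, 90 mm across, 42 mm high; origin: centre of its underside.
- spoon: Loose steel spoon lying on the tray, 140 mm long along its x; origin: underside near the middle.

How it is judged:
By the outcome, as a careful person would: the job done as asked, in the order asked, and still so for the second after the job is handed in, with the robot touching nothing.
It also fails if it takes over 72 s, if anything falls off the work surface, if the arm or the gripper's body presses on something with over 40 N, if the wrist force passes 120 N, or if a joint passes its speed limit or range.

## Working session

There is one attempt and no reset: what is moved stays moved. The work goes in short steps, Python scripts to look and compute and a tool call to move; the robot and the scene stay as the last step left them, time stands still between calls to the robot, and variables do not carry over. Pictures are saved under pics/ and viewed, and the job is handed in when it is done.

Besides the shell and the picture viewer there is one more tool, called after "Request:" as name([rows], argument=value, ...), one row to a line, values as JSON. step_arm: Moves the arm, as the interface text tells. Its arguments: {"type":"object","properties":{"moves":{"type":"array","items":{"type":"array","items":{"type":"number"}}},"newtons":{"type":"number"}},"required":["moves"]}

```bash
mkdir -p pics; ls; python3 - <<'E'
from station import ctrl
import cv2,numpy as np,pickle
o=ctrl.get_obs();print({k:np.round(v,3) for k,v in o.items()})
for n in ["scene","top"]:
    p=ctrl.get_image(n);cv2.imwrite(f"pics/{n}0.png",p["color"][:,:,::-1]);pickle.dump(p,open(f"{n}.pkl","wb"))
    print(n,p["camera_matrix"],p["k1"],p["R"],p["t"])
    for q in ["dispenser","knob","key_a","tray","vial_0","bowl","spoon"]:
        print(q,[(np.round(d["bbox"]),round(d["p"],2)) for d in ctrl.spot_in(p,q)][:4])
E
```

```text
pics
{'t': np.float64(0.0), 'q': array([-1.345,  0.053,  1.614,  0.   ,  1.476, -0.119]), 'dq': array([-0.001,  0.001, -0.   , -0.001, -0.002, -0.   ]), 'effort': array([ 1.0000e-03, -3.9367e+01, -3.7018e+01, -0.0000e+00,  7.0000e-03,
        0.0000e+00]), 'tool_pos': array([ 0.211, -0.588,  0.23 ]), 'tool_rot': array([-3.093, -0.539,  0.   ]), 'contact_force': array([0.719, 0.091, 0.275]), 'wrist_torque': array([ 0.044, -0.014, -0.01 ]), 'opening': np.float64(0.085)}
scene [[425.38153722   0.         319.89790485]
 [  0.         425.38153722 204.37388975]
 [  0.           0.           1.        ]] 0.0349088149987581 [[-0.0848361   0.99639376 -0.00151773]
 [ 0.73491224  0.06154401 -0.67536385]
 [-0.67283492 -0.05841064 -0.73748313]] [ 0.03692646 -0.37090883  1.21534013]
dispenser [(array([296., 166., 402., 254.]), 0.79)]
knob [(array([335., 182., 361., 213.]), 0.95), (array([298., 161., 403., 253.]), 0.21)]
key_a [(array([304., 166., 322., 182.]), 0.77), (array([366., 166., 382., 180.]), 0.75), (array([334., 161., 352., 181.]), 0.47)]
tray [(array([206., 146., 501., 316.]), 0.76)]
vi
[... 411 characters left out ...]
23894 [[ 0.00950687 -0.99952303  0.02938262]
 [-0.9930584  -0.01288229 -0.11691472]
 [ 0.11723747 -0.02806716 -0.99270721]] [0.00935139 0.61188561 0.77322545]
dispenser [(array([243., 198., 359., 325.]), 0.71)]
knob [(array([280., 213., 309., 245.]), 0.72)]
key_a [(array([296., 283., 313., 299.]), 0.77), (array([260., 284., 275., 305.]), 0.65)]
tray [(array([150., 127., 466., 380.]), 0.59)]
vial_0 [(array([173., 263., 204., 285.]), 0.77), (array([170., 217., 200., 237.]), 0.67), (array([196., 316., 221., 337.]), 0.56)]
bowl [(array([371., 144., 419., 194.]), 0.7)]
spoon [(array([240., 193., 360., 325.]), 0.64), (array([390., 224., 420., 307.]), 0.55), (array([149., 126., 466., 381.]), 0.27)]
```

```bash
python3 - <<'E'
import cv2
a=cv2.imread("pics/scene0.png");b=cv2.imread("pics/top0.png")
cv2.imwrite("pics/sc_crop.png",cv2.resize(a[130:330,195:515],None,fx=2.5,fy=2.5,interpolation=2))
cv2.imwrite("pics/tp_crop.png",cv2.resize(b[180:340,220:380],None,fx=3.75,fy=3.75,interpolation=2))
E
```

```text
(no output)
```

View pics/sc_crop.png

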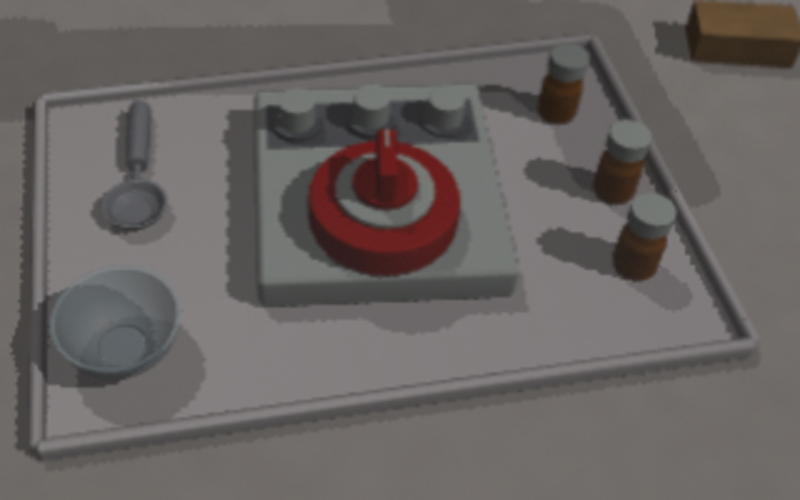

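View pics/tp_crop.png

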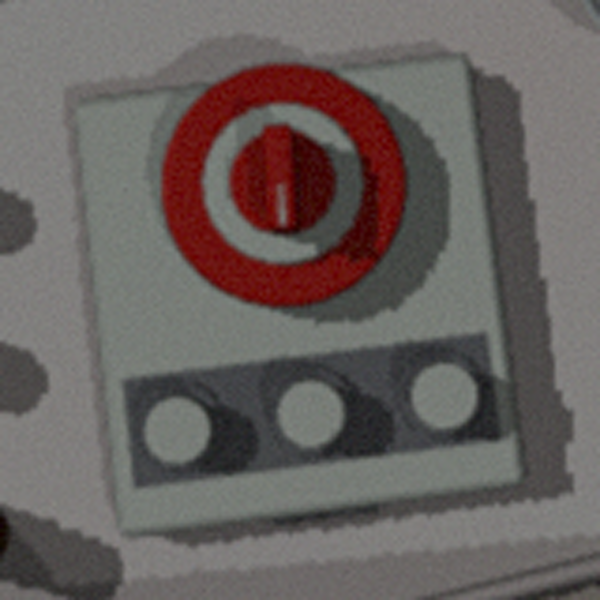

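View pics/top0.png

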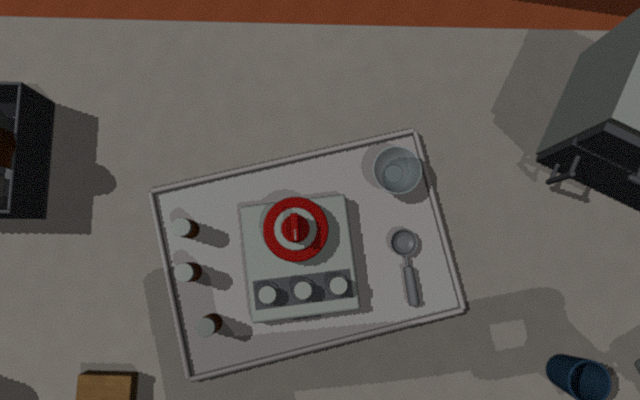

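```bash
cat > h.py <<'E'
import numpy as np,pickle
def proj(p,X):
    c=(p["R"]@np.atleast_2d(X).T).T+p["t"]; s=c[:,:2]/c[:,2:]; r2=(s**2).sum(1,keepdims=True)
    s=s*(1+p["k1"]*r2); K=p["camera_matrix"]; return s*[K[0,0],K[1,1]]+[K[0,2],K[1,2]]
def w(P,X):
    c,s=np.cos(P[2]),np.sin(P[2]); X=np.atleast_2d(X)
    return np.c_[P[0]+c*X[:,0]-s*X[:,1],P[1]+s*X[:,0]+c*X[:,1],P[3]+X[:,2]]
E
python3 - <<'E'
from h import *
from scipy.optimize import least_squares
T=pickle.load(open("top.pkl","rb"));S=pickle.load(open("scene.pkl","rb"))
a,b=.1025,.095
cor=np.array([[a,b,.034],[a,-b,.034],[-a,-b,.034],[-a,b,.034]])
keys=np.array([[-.055,.06,.062],[-.055,0,.062],[-.055,-.06,.062]])
Tpx=np.array([[78,101],[467,57],[521,480],[122,530],[178,431],[311,413],[444,396]])/3.75+[220,180]-.4
Spx=np.array([[515,270],[262,277],[258,95],[478,88]])/2.5+[195,130]-.3
X=np.r_[cor,keys]
def f(P):return np.r_[(proj(T,w(P,X))-Tpx).ravel(),(proj(S,w(P,cor))-Spx).ravel()]
for fixz in (0,1):
    g=(lambda P:f(np.r_[P,.008])) if fixz else f
    x0=[.55,.05,.1]+([] if fixz else [.008])
    r=least_squares(g,x0,loss="soft_l1");P=np.r_[r.x,[.008]][:4];print(P,np.round(r.fun.reshape(-1,2),1).tolist())
print(w(P,np.r_[keys,[[.048,0,.101]]]))
# bar: top-cam ends
for lab,ends in (("knob0",(0,)),("",(.1,))):
    for th in ends:
        e=np.array([[.048+k*.023*np.cos(-th),k*.023*np.sin(-th),.108] for k in(-1,1)])
        print(th,(proj(T,w(P,e))-[220,180])*3.75,(proj(S,w(P,e))-[195,130])*2.5)
E
```

```text
[0.52474816 0.05682671 0.13046804 0.00136044] [[-1.4, -0.2], [0.9, -0.8], [1.4, 2.1], [-1.2, 2.6], [-0.3, -0.1], [-0.2, 0.2], [-0.4, 0.3], [1.8, 3.7], [-2.7, 4.8], [-1.9, -0.2], [-0.5, -0.3]]
[0.52529059 0.05684941 0.13372964 0.008     ] [[-2.1, -0.8], [1.0, -1.8], [2.0, 1.9], [-1.5, 3.0], [-0.6, -0.1], [-0.2, 0.1], [-0.1, 0.1], [2.5, 1.5], [-2.7, 2.9], [-2.3, -2.2], [-0.3, -2.5]]
[[ 0.46278178  0.10898047  0.07      ]
 [ 0.47078166  0.04951618  0.07      ]
 [ 0.47878154 -0.00994811  0.07      ]
 [ 0.57286203  0.06324931  0.109     ]]
0 [[284.74667552 228.42277412]
 [272.10362215 121.24123995]] [[382.65208392 127.84271036]
 [388.95071313 175.05926321]]
0.1 [[279.32271728 228.81888082]
 [277.48902078 120.8611631 ]] [[385.88769175 127.84110122]
 [385.57684079 175.05995045]]
```

Request:
step_arm([
  [0, 0.02, 0.044, 0, -1],
  [0, 0.02, 0.044, 0, -1],
  [0, 0.02, 0.044, 0, -1],
  [0, 0.02, 0.044, 0, -1],
  [0, 0.02, 0.044, 0, -1],
  [0, 0.02, 0.044, 0, -1],
  [0, 0.02, 0.044, 0, -1],
  [0, 0.02, 0.044, 0, -1],
  [0, 0.02, 0.044, 0, -1],
  [0, 0.02, 0.044, 0, -1],
  [0, 0.02, 0.044, 0, -1],
  [0, 0.02, 0.044, 0, -1],
  [0, 0, 0, 0, 0],
], newtons=40)

```text
t: 2.42
tool_pos: [0.4559, -0.0436, 0.2337]
tool_rot: [3.13, 0.197, 0.012]
contact_force: [1.0, -0.1, -0.1]
opening: -0.0001
```

```bash
python3 - <<'E'
from station import ctrl
import cv2,numpy as np,pickle
o=ctrl.get_obs();print(o["tool_pos"],o["tool_rot"],o["q"],o["contact_force"])
p=ctrl.get_image("wrist");p["pos"]=o["tool_pos"];p["rot"]=o["tool_rot"];pickle.dump(p,open("w1.pkl","wb"))
cv2.imwrite("pics/w1.png",p["color"][:,:,::-1]);print(p["T_tool_cam"],p["k1"],p["camera_matrix"][0])
for q in ["key_a","knob"]: print(q,[(np.round(d["bbox"],1),round(d["p"],2)) for d in ctrl.spot_in(p,q)][:4])
E
```

```text
[ 0.45589202 -0.04355627  0.23368502] [3.13024268 0.19725867 0.01162378] [-0.25642244 -0.37356173  1.98734125 -0.00253674  1.51916881  1.18862617] [ 1.01759875 -0.1393208  -0.09216037]
[[-1.15824282e-04 -9.44880960e-01 -3.27414047e-01  8.41018952e-02]
 [ 9.99999661e-01  1.57608528e-04 -8.08595544e-04  1.25804842e-03]
 [ 8.15629780e-04 -3.27414030e-01  9.44880621e-01 -1.41218805e-01]
 [ 0.00000000e+00  0.00000000e+00  0.00000000e+00  1.00000000e+00]] -0.025743865944897415 [298.04994774   0.         317.24736987]
key_a [(array([271.4, 134.5, 300.8, 165.9]), 0.89), (array([379.7,  70.3, 426.7, 191. ]), 0.69), (array([160.7, 134.8, 193.4, 166.7]), 0.63), (array([215.2, 138.3, 248.3, 166.9]), 0.61)]
knob [(array([185.8,   4.9, 237.6,  70.3]), 0.88)]
```

View pics/w1.png

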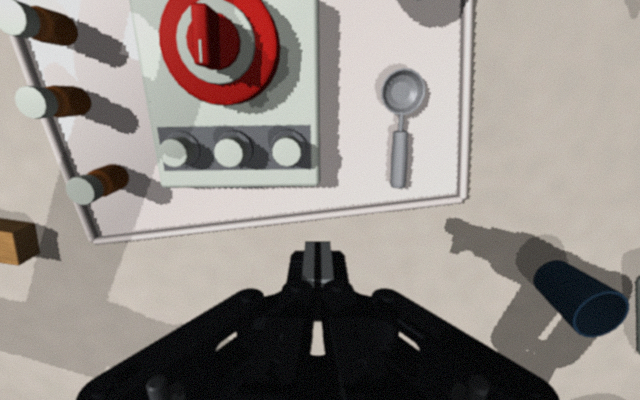

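```bash
cat >> h.py <<'E'
def wristcam(p):
    from scipy.spatial.transform import Rotation as Ro
    Rt=Ro.from_rotvec(p["rot"]).as_matrix();A=np.array(p["T_tool_cam"])
    Rc=Rt@A[:3,:3];tc=Rt@A[:3,3]+p["pos"]
    q=dict(p);q["R"]=Rc.T;q["t"]=-Rc.T@tc;return q
def ray(p,uv,z):
    K=p["camera_matrix"];d=np.array([(uv[0]-K[0,2])/K[0,0],(uv[1]-K[1,2])/K[1,1]]);s=d.copy()
    for _ in range(20): s=d/(1+p["k1"]*(s@s))
    C=-p["R"].T@p["t"];v=p["R"].T@np.r_[s,1];return C+v*(z-C[2])/v[2]
E
python3 - <<'E'
from h import *
import cv2
a=cv2.imread("pics/w1.png");cv2.imwrite("pics/w1c.png",cv2.resize(a[0:200,130:340],None,fx=3.5,fy=3,interpolation=2) if 0 else cv2.resize(a[0:200,130:340],None,fx=3,fy=3,interpolation=2))
W=wristcam(pickle.load(open("w1.pkl","rb")))
for z in(.063,.07):
  for uv in [(174,152),(229.5,151.5),(286.5,151)]: print(z,ray(W,uv,z))
E
```

```text
0.063 [0.46218452 0.10832641 0.063     ]
0.063 [0.46990478 0.04970033 0.063     ]
0.063 [ 0.47784803 -0.0100464   0.063     ]
0.07 [0.46389161 0.10514749 0.07      ]
0.07 [0.47143894 0.04783463 0.07      ]
0.07 [ 0.47920426 -0.01057376  0.07      ]
```

View pics/w1c.png

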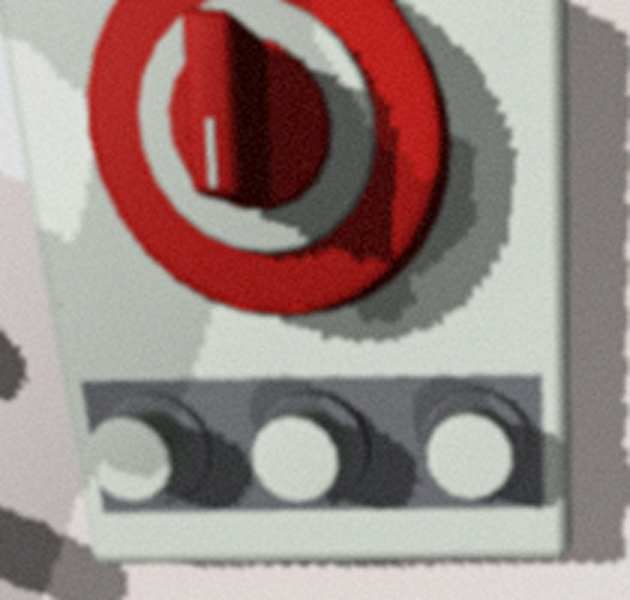

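Request:
step_arm([
  [0, 0.012, 0.017, -0.03, 0.4],
  [0, 0.011, 0.017, -0.05, 0],
  [0, 0, 0, -0.04, 0],
  [0, 0, 0, -0.018, 0],
  [0, 0, 0, -0.005, 0],
  [0, 0, 0, 0, 0],
])

```text
t: 3.32
tool_pos: [0.4784, -0.0198, 0.0892]
tool_rot: [3.127, 0.178, 0.019]
contact_force: [-0.6, -0.2, 0.9]
opening: -0.0
```

Request:
step_arm([
  [0, 0.001, 0.01, 0, 0],
  [0, 0, 0, 0, 0],
  [0, 0, 0, -0.005, 0],
  [0, 0, 0, 0, 0],
])

```text
t: 3.82
tool_pos: [0.4817, -0.0099, 0.0874]
tool_rot: [3.126, 0.177, 0.029]
contact_force: [0.1, 0.3, -0.8]
opening: 0.0003
```

```bash
python3 - <<'E'
from station import ctrl
import cv2,numpy as np,pickle
for i in range(3):
    o=ctrl.get_obs();print(o["t"],o["tool_pos"],o["tool_rot"],o["contact_force"])
    p=ctrl.get_image("wrist")
cv2.imwrite("pics/w2.png",p["color"][:,:,::-1])
E
```

```text
3.825 [ 0.48167692 -0.00985943  0.08740044] [3.12573152 0.17725643 0.02855964] [ 0.11181231  0.34049275 -0.82181049]
3.875 [ 0.48195141 -0.00994835  0.087736  ] [3.12563365 0.17705606 0.02953363] [-0.08214783 -0.40216796 -0.07203784]
3.925 [ 0.48197963 -0.00997792  0.08776394] [3.12564372 0.1769764  0.02954969] [ 0.11286762  0.52734065 -0.33673701]
```

View pics/w2.png

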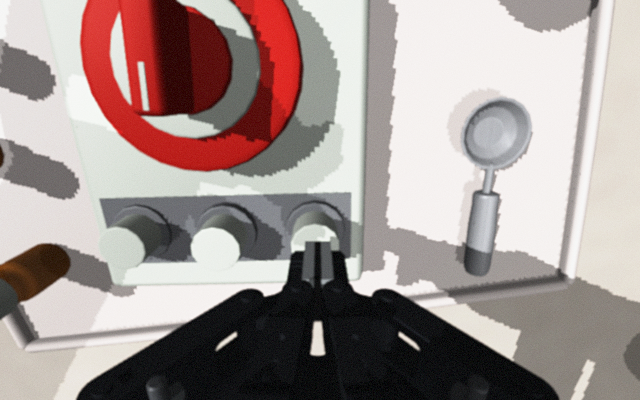

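Request:
step_arm([
  [0, -0.003, 0, -0.003, 0],
  [0, 0, 0, -0.003, 0],
  [0, 0, 0, -0.003, 0],
  [0, 0, 0, -0.002, 0],
  [0, 0, 0, 0, 0],
])

```text
t: 4.6
tool_pos: [0.4784, -0.01, 0.0756]
tool_rot: [3.126, 0.177, 0.028]
contact_force: [-0.3, 0.1, 0.6]
opening: 0.0001
```

Request:
step_arm([
  [0, 0, 0, -0.001, 0],
  [0, 0, 0, -0.001, 0],
  [0, 0, 0, 0, 0],
])

```text
t: 4.97
tool_pos: [0.4786, -0.0101, 0.0736]
tool_rot: [3.126, 0.177, 0.029]
contact_force: [-0.3, 0.8, -0.1]
opening: 0.0002
```

Request:
step_arm([
  [0, 0, 0, -0.001, 0],
  [0, 0, 0, -0.001, 0],
  [0, 0, 0, 0, 0],
])

```text
t: 5.35
tool_pos: [0.4787, -0.0101, 0.0716]
tool_rot: [3.126, 0.177, 0.029]
contact_force: [-0.4, 0.2, -0.2]
opening: -0.0
```

Request:
step_arm([
  [0, 0, 0, -0.001, 0],
  [0, 0, 0, 0, 0],
])

```text
t: 5.6
tool_pos: [0.4789, -0.0101, 0.0709]
tool_rot: [3.126, 0.177, 0.03]
contact_force: [-0.7, -0.1, 1.1]
opening: -0.0
```

Request:
step_arm([
  [0, 0, 0, -0.001, 0],
  [0, 0, 0, 0, 0],
])

```text
t: 5.85
tool_pos: [0.4789, -0.0101, 0.07]
tool_rot: [3.126, 0.177, 0.029]
contact_force: [0.0, -0.6, 1.7]
opening: -0.0003
```

Request:
step_arm([
  [0, 0, 0, -0.001, 0],
  [0, 0, 0, 0, 0],
])

```text
t: 6.1
tool_pos: [0.4789, -0.0101, 0.0691]
tool_rot: [3.126, 0.177, 0.029]
contact_force: [-0.8, -0.7, 1.7]
opening: -0.0003
```

Request:
step_arm([
  [0, 0, 0, -0.001, 0],
  [0, 0, 0, 0, 0],
])

```text
t: 6.35
tool_pos: [0.4789, -0.0101, 0.0682]
tool_rot: [3.126, 0.177, 0.029]
contact_force: [-1.5, 0.0, 2.7]
opening: -0.0
```

Request:
step_arm([
  [0, 0, 0, -0.001, 0],
  [0, 0, 0, 0, 0],
])

```text
t: 6.6
tool_pos: [0.4789, -0.0101, 0.0672]
tool_rot: [3.126, 0.177, 0.029]
contact_force: [-1.3, 1.5, 3.0]
opening: 0.0002
```

```bash
python3 - <<'E'
from station import ctrl
for i in range(4):
    o=ctrl.get_obs();print(o["t"],o["tool_pos"],o["contact_force"])
    p=ctrl.get_image("wrist")
E
```

```text
6.6 [ 0.47892837 -0.01012946  0.0671834 ] [-1.27535239  1.45834847  2.95161558]
6.65 [ 0.47890308 -0.01010051  0.06720655] [-2.13196484  0.73408679  2.08194455]
6.7 [ 0.47892725 -0.01008492  0.06723259] [-1.05654395  0.04273722  2.28929253]
6.75 [ 0.47889044 -0.01010299  0.06720632] [-1.58012408 -0.28166213  1.78083739]
```

Soft in the −y place (about 2.3 N at 4 mm). Next, the middle key.

Request:
step_arm([
  [0, 0, 0, 0.005, 0],
  [0, 0, 0, 0.008, 0],
  [0, 0, 0, 0.005, 0],
  [0, -0.002, 0.015, 0, 0],
  [0, -0.002, 0.015, 0, 0],
  [0, -0.002, 0.015, 0, 0],
  [0, -0.002, 0.014, 0, 0],
  [0, 0, 0, 0, 0],
  [0, 0, 0, 0, 0],
])

```text
t: 7.92
tool_pos: [0.4696, 0.0542, 0.0856]
tool_rot: [3.126, 0.18, 0.029]
contact_force: [0.9, 0.4, -0.4]
opening: -0.0
```

Request:
step_arm([
  [0, 0.001, -0.004, -0.003, 0],
  [0, 0, 0, -0.003, 0],
  [0, 0, 0, -0.003, 0],
  [0, 0, 0, 0, 0],
])

```text
t: 8.43
tool_pos: [0.4707, 0.0487, 0.0756]
tool_rot: [3.126, 0.177, 0.028]
contact_force: [-0.7, -0.1, 0.3]
opening: 0.0004
```

Request:
step_arm([
  [0, 0, 0, -0.001, 0],
  [0, 0, 0, -0.001, 0],
  [0, 0, 0, 0, 0],
])

```text
t: 8.8
tool_pos: [0.4708, 0.0487, 0.0736]
tool_rot: [3.126, 0.176, 0.028]
contact_force: [0.5, 0.7, -0.3]
opening: -0.0
```

Request:
step_arm([
  [0, 0, 0, -0.001, 0],
  [0, 0, 0, 0, 0],
])

```text
t: 9.05
tool_pos: [0.4709, 0.0487, 0.0727]
tool_rot: [3.126, 0.177, 0.029]
contact_force: [-0.1, -0.5, 0.4]
opening: -0.0001
```

Request:
step_arm([
  [0, 0, 0, -0.001, 0],
  [0, 0, 0, 0, 0],
])

```text
t: 9.3
tool_pos: [0.471, 0.0488, 0.0719]
tool_rot: [3.126, 0.177, 0.029]
contact_force: [-0.5, 0.7, 1.0]
opening: -0.0001
```

Request:
step_arm([
  [0, 0, 0, -0.001, 0],
  [0, 0, 0, 0, 0],
])

```text
t: 9.55
tool_pos: [0.4711, 0.0488, 0.0711]
tool_rot: [3.125, 0.177, 0.029]
contact_force: [-0.3, -0.4, 1.9]
opening: 0.0001
```

Request:
step_arm([
  [0, 0, 0, -0.001, 0],
  [0, 0, 0, 0, 0],
])

```text
t: 9.8
tool_pos: [0.4711, 0.0488, 0.0701]
tool_rot: [3.126, 0.177, 0.029]
contact_force: [-1.0, -0.3, 1.5]
opening: 0.0001
```

Request:
step_arm([
  [0, 0, 0, -0.001, 0],
  [0, 0, 0, 0, 0],
])

```text
t: 10.05
tool_pos: [0.4712, 0.0488, 0.0691]
tool_rot: [3.126, 0.177, 0.029]
contact_force: [-0.8, 0.5, 1.9]
opening: 0.0
```

The middle one is soft too (about 1.9 N at 3 mm, no stiff rise). Next, the +y key.

Request:
step_arm([
  [0, 0, 0, 0.005, 0],
  [0, 0, 0, 0.008, 0],
  [0, 0, 0, 0.004, 0],
  [0, -0.002, 0.014, 0, 0],
  [0, -0.002, 0.014, 0, 0],
  [0, -0.002, 0.014, 0, 0],
  [0, -0.001, 0.014, 0, 0],
  [0, 0, 0, 0, 0],
  [0, 0, 0, 0, 0],
])

```text
t: 11.18
tool_pos: [0.4629, 0.1098, 0.0866]
tool_rot: [3.126, 0.18, 0.028]
contact_force: [-0.2, -1.1, 0.2]
opening: -0.0002
```

Request:
step_arm([
  [0, 0, -0.001, -0.003, 0],
  [0, 0, 0, -0.003, 0],
  [0, 0, 0, -0.003, 0],
  [0, 0, 0, -0.001, 0],
  [0, 0, 0, 0, 0],
])

```text
t: 11.8
tool_pos: [0.4629, 0.1075, 0.0756]
tool_rot: [3.125, 0.177, 0.027]
contact_force: [0.4, -0.2, 0.4]
opening: -0.0
```

Request:
step_arm([
  [0, 0, 0, -0.001, 0],
  [0, 0, 0, 0, 0],
])

```text
t: 12.05
tool_pos: [0.463, 0.1075, 0.0746]
tool_rot: [3.125, 0.176, 0.028]
contact_force: [0.3, -0.0, -0.6]
opening: -0.0004
```

Request:
step_arm([
  [0, 0, 0, -0.001, 0],
  [0, 0, 0, 0, 0],
])

```text
t: 12.3
tool_pos: [0.4631, 0.1076, 0.0737]
tool_rot: [3.125, 0.177, 0.028]
contact_force: [-0.7, -0.0, -0.8]
opening: -0.0002
```

Request:
step_arm([
  [0, 0, 0, -0.001, 0],
  [0, 0, 0, 0, 0],
])

```text
t: 12.55
tool_pos: [0.4631, 0.1076, 0.0727]
tool_rot: [3.126, 0.177, 0.028]
contact_force: [-0.0, 0.2, 0.2]
opening: -0.0
```

Request:
step_arm([
  [0, 0, 0, -0.001, 0],
  [0, 0, 0, 0, 0],
])

```text
t: 12.8
tool_pos: [0.4631, 0.1076, 0.0716]
tool_rot: [3.125, 0.177, 0.028]
contact_force: [0.1, -0.4, -0.5]
opening: -0.0001
```

Request:
step_arm([
  [0, 0, 0, -0.001, 0],
  [0, 0, 0, 0, 0],
])

```text
t: 13.05
tool_pos: [0.4631, 0.1076, 0.0705]
tool_rot: [3.125, 0.177, 0.028]
contact_force: [-0.1, 0.3, 0.2]
opening: -0.0005
```

Request:
step_arm([
  [0, 0, 0, -0.001, 0],
  [0, 0, 0, 0, 0],
])

```text
t: 13.3
tool_pos: [0.4631, 0.1076, 0.0694]
tool_rot: [3.126, 0.177, 0.028]
contact_force: [-0.3, -0.8, -0.4]
opening: 0.0001
```

Request:
step_arm([
  [0, 0, 0, -0.001, 0],
  [0, 0, 0, 0, 0],
])

```text
t: 13.55
tool_pos: [0.4631, 0.1076, 0.0684]
tool_rot: [3.125, 0.177, 0.028]
contact_force: [-1.1, 0.1, 0.6]
opening: 0.0004
```

Request:
step_arm([
  [0, 0, 0, -0.001, 0],
  [0, 0, 0, 0, 0],
])

```text
t: 13.8
tool_pos: [0.4633, 0.1077, 0.0677]
tool_rot: [3.126, 0.177, 0.028]
contact_force: [-0.1, -0.0, 1.7]
opening: -0.0004
```

Request:
step_arm([
  [0, 0, 0, -0.001, 0],
  [0, 0, 0, 0, 0],
])

```text
t: 14.05
tool_pos: [0.4633, 0.1077, 0.0672]
tool_rot: [3.125, 0.177, 0.028]
contact_force: [-2.1, -0.1, 3.5]
opening: -0.0
```

Request:
step_arm([
  [0, 0, 0, -0.001, 0],
  [0, 0, 0, 0, 0],
])

```text
t: 14.3
tool_pos: [0.4633, 0.1076, 0.0667]
tool_rot: [3.125, 0.177, 0.027]
contact_force: [-2.7, 0.3, 3.9]
opening: -0.0002
```

Request:
step_arm([
  [0, 0, 0, -0.001, 0],
  [0, 0, 0, 0, 0],
])

```text
t: 14.55
tool_pos: [0.4634, 0.1077, 0.0662]
tool_rot: [3.125, 0.177, 0.027]
contact_force: [-3.3, 0.3, 6.0]
opening: 0.0002
```

Request:
step_arm([
  [0, 0, 0, -0.001, 0],
  [0, 0, 0, 0, 0],
])

```text
t: 14.8
tool_pos: [0.4634, 0.1076, 0.0659]
tool_rot: [3.125, 0.177, 0.026]
contact_force: [-3.1, -0.2, 6.8]
opening: -0.0
```

Request:
step_arm([
  [0, 0, 0, -0.001, 0],
  [0, 0, 0, 0, 0],
])

```text
t: 15.05
tool_pos: [0.4634, 0.1076, 0.0658]
tool_rot: [3.125, 0.177, 0.025]
contact_force: [-3.2, -0.9, 6.5]
opening: -0.0
```

Request:
step_arm([
  [0, 0, 0, -0.0013, 0],
  [0, 0, 0, -0.001, 0],
])

```text
t: 15.3
tool_pos: [0.4634, 0.1077, 0.0644]
tool_rot: [3.125, 0.177, 0.024]
contact_force: [-4.2, -0.2, 7.0]
opening: -0.0001
```

Request:
step_arm([
  [0, 0, 0, -0.0013, 0],
  [0, 0, 0, -0.0013, 0],
])

```text
t: 15.55
tool_pos: [0.4633, 0.1076, 0.0625]
tool_rot: [3.125, 0.178, 0.023]
contact_force: [-2.6, -0.3, 4.4]
opening: -0.0001
```

Past the peak and the force is falling; I'll follow it down.

Request:
step_arm([
  [0, 0, 0, -0.001, 0],
  [0, 0, 0, -0.001, 0],
])

```text
t: 15.8
tool_pos: [0.4633, 0.1076, 0.0599]
tool_rot: [3.125, 0.178, 0.023]
contact_force: [-0.7, 0.1, -0.1]
opening: -0.0001
```

Request:
step_arm([
  [0, 0, 0, -0.001, 0],
  [0, 0, 0, -0.001, 0],
])

```text
t: 16.05
tool_pos: [0.4631, 0.1076, 0.057]
tool_rot: [3.125, 0.177, 0.023]
contact_force: [-0.1, -0.9, 0.2]
opening: 0.0003
```

Request:
step_arm([
  [0, 0, 0, 0.005, 0],
  [0, 0, 0, 0.015, 0],
  [0, 0, 0, 0.04, 0],
  [0.6, 0, -0.02, 0.05, 0],
  [0.6, 0, -0.025, 0.03, 0],
  [0.6, 0, 0, 0, 0],
  [0.6, 0, 0, 0, 0],
])

```text
t: 16.92
tool_pos: [0.4625, 0.0619, 0.2059]
tool_rot: [3.124, 0.179, 0.03]
contact_force: [0.7, 0.2, -0.7]
opening: 0.0514
```

```bash
python3 - <<'E'
from station import ctrl
import cv2,numpy as np,pickle
o=ctrl.get_obs();print(o["tool_pos"],o["tool_rot"],o["contact_force"],o["opening"],o["q"])
p=ctrl.get_image("wrist");p["pos"]=o["tool_pos"];p["rot"]=o["tool_rot"];pickle.dump(p,open("w3.pkl","wb"))
cv2.imwrite("pics/w3.png",p["color"][:,:,::-1])
print([(np.round(d["bbox"],1),round(d["p"],2)) for d in ctrl.spot_in(p,"knob")][:4])
E
```

```text
[0.46252433 0.06191885 0.2059102 ] [3.12424971 0.17885014 0.03039666] [ 0.74808083  0.15678155 -0.66640787] 0.05140961556595611 [-0.02021104 -0.33992954  2.00830446 -0.01061531  1.4529218   1.43735994]
[(array([224.6,   0. , 424.4, 213.4]), 0.59), (array([297.9,  24.5, 354.4,  91.8]), 0.57)]
```

View pics/w3.png

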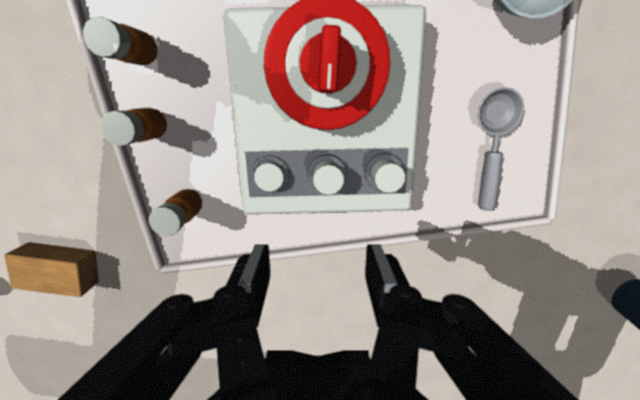

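```bash
python3 - <<'E'
import cv2
a=cv2.imread("pics/w3.png");cv2.imwrite("pics/w3c.png",cv2.resize(a[0:210,215:435],None,fx=2.8,fy=2.8,interpolation=2))
from h import *
W=wristcam(pickle.load(open("w3.pkl","rb")))
P=[.5253,.0568,.1315,.008]
for n,X in (("keys up",[[-.055,y,.062] for y in(.06,0,-.06)]),("key0 down",[[-.055,.06,.0505]]),("barends+axis",[[.025,0,.108],[.071,0,.108],[.048,0,.108]])):
    print(n,(proj(W,w(P,X))).round(1).tolist(),((proj(W,w(P,X))-[215,0])*2.8).round().tolist())
E
```

```text
keys up [[265.9, 180.0], [328.0, 178.8], [389.8, 177.6]] [[143.0, 504.0], [316.0, 501.0], [489.0, 497.0]]
key0 down [[267.7, 177.0]] [[147.0, 496.0]]
barends+axis [[330.2, 90.3], [329.8, 20.9], [330.0, 56.6]] [[322.0, 253.0], [322.0, 58.0], [322.0, 159.0]]
```

View pics/w3c.png

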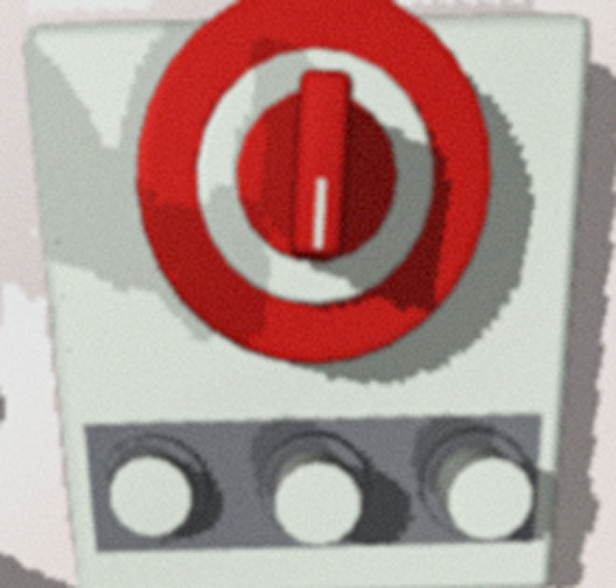

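Request:
step_arm([
  [0.6, 0.03, 0, 0, -0.5],
  [0.6, 0.04, 0, -0.02, -0.5],
  [0.6, 0.03, 0, -0.02, -0.5],
  [0.6, 0.005, 0, -0.01, 0],
  [0.6, 0, 0, 0, 0],
  [0.6, 0, 0, 0, 0],
])

```text
t: 17.77
tool_pos: [0.5649, 0.0656, 0.1466]
tool_rot: [3.127, 0.146, 0.009]
contact_force: [-0.4, 0.7, -1.0]
opening: 0.0513
```

Request:
step_arm([
  [0.6, 0.007, -0.002, 0, 0],
  [0.6, 0, 0, -0.008, 0],
  [0.6, 0, 0, 0, 0],
])

```text
t: 18.15
tool_pos: [0.5721, 0.0636, 0.1402]
tool_rot: [3.127, 0.146, 0.014]
contact_force: [-0.4, 0.3, 0.7]
opening: 0.0514
```

```bash
python3 - <<'E'
from station import ctrl
import cv2,numpy as np,pickle
from h import *
o=ctrl.get_obs();print(o["tool_pos"],o["tool_rot"],o["contact_force"],o["opening"],o["q"])
p=ctrl.get_image("wrist");p["pos"]=o["tool_pos"];p["rot"]=o["tool_rot"];pickle.dump(p,open("w4.pkl","wb"))
cv2.imwrite("pics/w4.png",p["color"][:,:,::-1])
W=wristcam(p);P=[.5253,.0568,.1315,.008]
print(proj(W,w(P,[[.025,0,.108],[.071,0,.108],[.048,0,.108]])))
p=ctrl.get_image("scene");cv2.imwrite("pics/s4.png",cv2.resize(p["color"][100:300,220:480,::-1],None,fx=3,fy=3))
E
```

```text
[0.57212162 0.06358371 0.14017031] [3.12701151 0.14593153 0.01353887] [-0.44022137  0.33366331  0.69488749] 0.05139766814540247 [-0.01338334  0.00432897  1.81847245 -0.01098232  1.30950306  1.46693237]
[[317.32057443 267.3273034 ]
 [314.34270776 199.8918301 ]
 [315.89197753 234.99945431]]
```

View pics/w4.png

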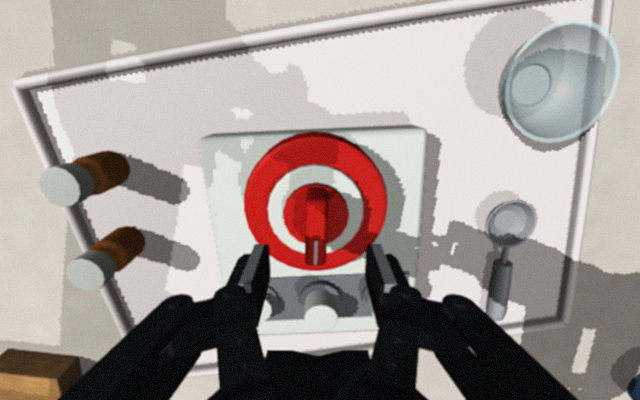

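View pics/s4.png

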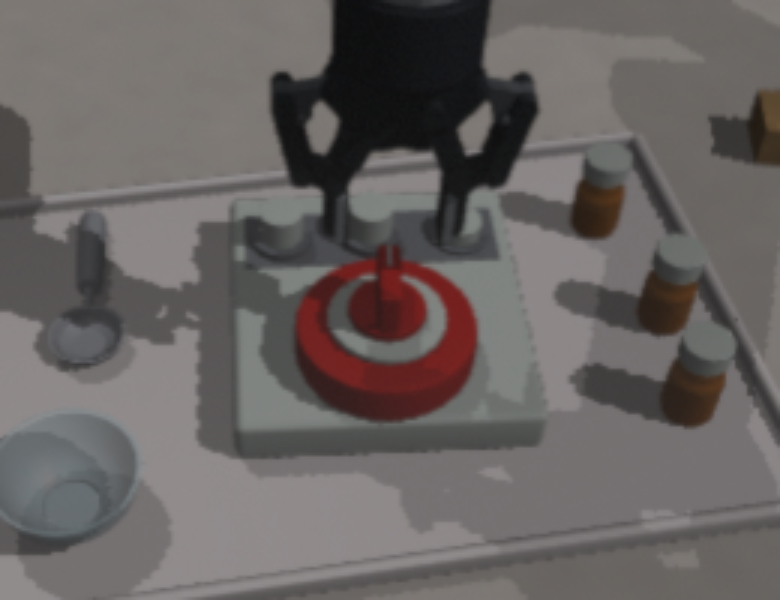

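Request:
step_arm([
  [0.6, 0, 0, -0.01, 0],
  [0.6, 0, 0, -0.015, 0],
  [0.6, 0, 0, -0.012, 0],
  [0.6, 0, 0, -0.005, 0],
  [0.6, 0, 0, 0, 0],
  [0.6, 0, 0, 0, 0],
])

```text
t: 19.0
tool_pos: [0.5719, 0.0636, 0.095]
tool_rot: [3.127, 0.146, 0.013]
contact_force: [0.2, -0.3, 0.2]
opening: 0.0516
```

Request:
step_arm([
  [0.0, 0, 0, 0, 0],
  [0, 0, 0, 0, 0],
  [0, 0, 0, 0, 0],
  [0, 0, 0, 0, 0],
  [0, 0, 0, 0, 0],
], newtons=25)

```text
t: 19.62
tool_pos: [0.5724, 0.0641, 0.0962]
tool_rot: [3.128, 0.146, 0.016]
contact_force: [-0.4, 0.7, 0.0]
opening: 0.0133
```

Request:
step_arm([
  [0, 0, 0, 0, -4],
  [0, 0, 0, 0, -4],
  [0, 0, 0, 0, -4],
  [0, 0, 0, 0, -4],
  [0, 0, 0, 0, -4],
  [0, 0, 0, 0, -4],
  [0, 0, 0, 0, 0],
])

```text
t: 20.5
tool_pos: [0.5724, 0.0641, 0.0961]
tool_rot: [3.085, -0.525, 0.012]
contact_force: [0.3, 0.2, -1.1]
opening: 0.0134
```

```bash
cat > st.py <<'E'
from station import ctrl
import numpy as np
from scipy.spatial.transform import Rotation as Ro
o=ctrl.get_obs();M=Ro.from_rotvec(o["tool_rot"]).as_matrix()
print("yaw",np.degrees(np.arctan2(M[1,0],M[0,0])),"z",M[:,2],o["tool_pos"],o["contact_force"],o["wrist_torque"],o["opening"],o["q"][5])
E
python3 st.py
```

```text
yaw -19.313089979730456 z [ 0.00530299 -0.01327472 -0.99989782] [0.57236348 0.0640886  0.09614765] [ 0.33313669  0.1962271  -1.1111549 ] [ 0.25668528  0.05612661 -0.03797284] 0.013350790594964437 1.9012725254854792
```

Request:
step_arm([
  [0, 0, 0, 0, -4],
  [0, 0, 0, 0, -4],
  [0, 0, 0, 0, -4],
  [0, 0, 0, 0, -4],
  [0, 0, 0, 0, -4],
  [0, 0, 0, 0, -4],
  [0, 0, 0, 0, -4],
  [0, 0, 0, 0, -4],
  [0, 0, 0, 0, -3],
  [0, 0, 0, 0, 0],
])

```text
t: 21.75
tool_pos: [0.5723, 0.0641, 0.0961]
tool_rot: [2.779, -1.434, 0.005]
contact_force: [-0.4, 0.8, -0.9]
opening: 0.013
```

```bash
python3 st.py
```

```text
yaw -54.58204873479618 z [-0.00345797 -0.01413679 -0.99989409] [0.57225138 0.06405093 0.09612468] [-0.36118832  0.79450877 -0.94742672] [ 0.23533332  0.02928123 -0.07850668] 0.012985542330200033 2.517486254217627
```

Request:
step_arm([
  [0, 0, 0, 0, -2],
  [0, 0, 0, 0, -2],
  [0, 0, 0, 0, -2],
])

```text
t: 22.12
tool_pos: [0.5722, 0.0641, 0.0962]
tool_rot: [2.697, -1.583, 0.004]
contact_force: [-0.5, 1.0, -0.7]
opening: 0.0139
```

```bash
python3 st.py
```

```text
yaw -60.815691707407005 z [-0.00492457 -0.01371439 -0.99989383] [0.57223657 0.06406824 0.09615877] [-0.50533894  1.01204535 -0.65122299] [0.25848897 0.01903805 0.02470211] 0.013937092755494818 2.6259636733855856
```

Request:
step_arm([
  [0, 0, 0, 0, -2],
  [0, 0, 0, 0, -2],
])

```text
t: 22.38
tool_pos: [0.5724, 0.0638, 0.0963]
tool_rot: [2.639, -1.676, 0.005]
contact_force: [0.0, 0.2, 0.7]
opening: 0.0135
```

```bash
python3 st.py
```

```text
yaw -64.84670576875538 z [-0.0055011  -0.01470648 -0.99987672] [0.57240224 0.06381964 0.09627503] [0.00575906 0.24367062 0.67992558] [ 0.13368191 -0.01030894  1.2281088 ] 0.01353511050551218 2.6967129339857747
```

The wrist moment jumped to 1.2 N m, which is the end stop. Letting go.

Request:
step_arm([
  [0.5, 0, 0, 0, 0],
  [0.5, 0, 0, 0, 0],
  [0.5, 0, 0, 0, 0],
  [0.5, 0, 0, 0, 0],
  [0.5, 0, 0, 0.01, 0],
  [0.5, 0, 0, 0.03, 0],
  [0.5, 0, 0, 0.05, 0],
  [0.5, -0.02, 0, 0.05, 0],
  [0.5, -0.04, 0, 0.02, 0],
  [0.5, -0.03, 0, 0, 0],
  [0.5, 0, 0, 0, 0],
  [0.5, 0, 0, 0, 0],
])

```text
t: 23.88
tool_pos: [0.4807, 0.0633, 0.2676]
tool_rot: [2.638, -1.685, 0.016]
contact_force: [1.0, -0.0, 0.9]
opening: 0.0425
```

```bash
python3 st.py; python3 - <<'E'
from station import ctrl
import cv2,numpy as np,pickle
from h import *
o=ctrl.get_obs()
p=ctrl.get_image("wrist");p["pos"]=o["tool_pos"];p["rot"]=o["tool_rot"];pickle.dump(p,open("w5.pkl","wb"))
cv2.imwrite("pics/w5.png",p["color"][:,:,::-1])
p=ctrl.get_image("scene");pickle.dump(p,open("s5.pkl","wb"))
cv2.imwrite("pics/s5.png",cv2.resize(p["color"][130:330,195:515,::-1],None,fx=2.5,fy=2.5,interpolation=2))
E
```

```text
yaw -65.1408495195827 z [ 0.00252819 -0.01468484 -0.99988898] [0.48070488 0.06331247 0.26763892] [ 0.99291807 -0.02968423  0.8522809 ] [ 0.06830312  0.04415386 -0.01287862] 0.04247535757820648 2.693645842902487
```

View pics/w5.png

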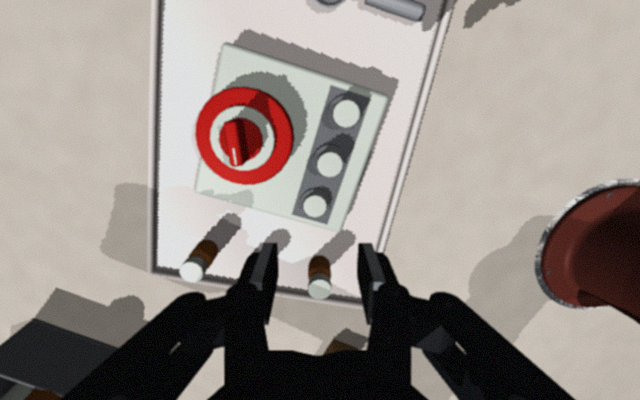

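View pics/s5.png

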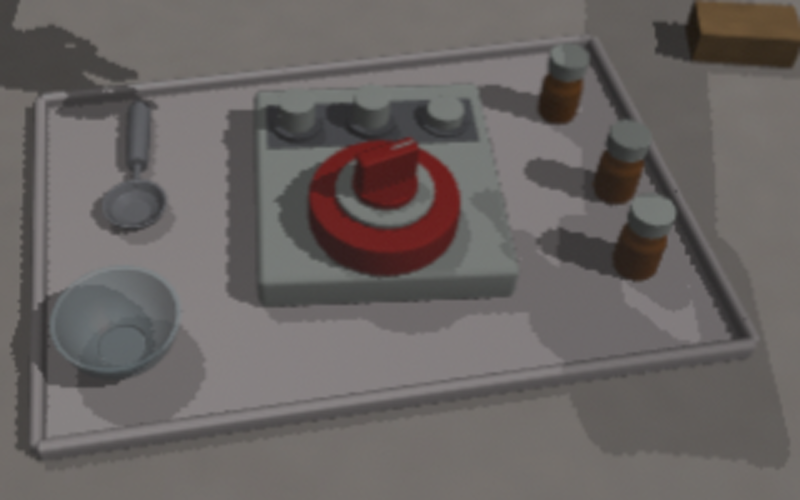

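```bash
python3 - <<'E'
from h import *
import cv2
W=wristcam(pickle.load(open("w5.pkl","rb")));P=[.5253,.0568,.1315,.008]
a=cv2.imread("pics/w5.png");c=cv2.resize(a[80:200,180:320],None,fx=5,fy=5,interpolation=2)
s=pickle.load(open("s5.pkl","rb"));b=cv2.resize(s["color"][170:250,310:390,::-1],None,fx=7,fy=7,interpolation=2)
for th,col in((1.2,(0,255,0)),(1.1,(255,255,0))):
    R=np.array([[np.cos(th),np.sin(th)],[-np.sin(th),np.cos(th)]])
    q=np.array([[.023,.007],[.023,-.007],[-.023,-.007],[-.023,.007]])@R.T+[.048,0]
    X=w(P,np.c_[q,[.108]*4])
    for im,cam,off,f in((c,W,(180,80),5),(b,s,(310,170),7)):
        cv2.polylines(im,[np.int32((proj(cam,X)-off+.5)*f)],True,col,1)
cv2.imwrite("pics/ov.png",np.hstack([c[:560,:700],b])[:, :][:, :1260] if 0 else c);cv2.imwrite("pics/ov2.png",b)
E
```

```text
(no output)
```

View pics/ov.png

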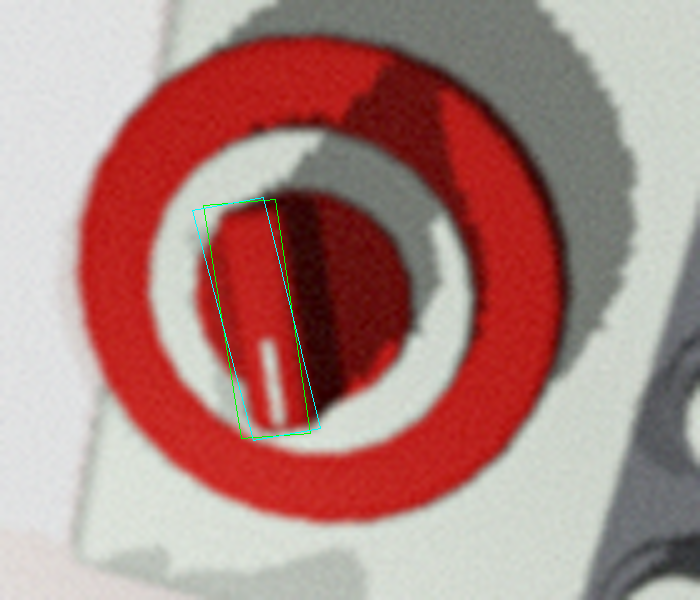

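View pics/ov2.png

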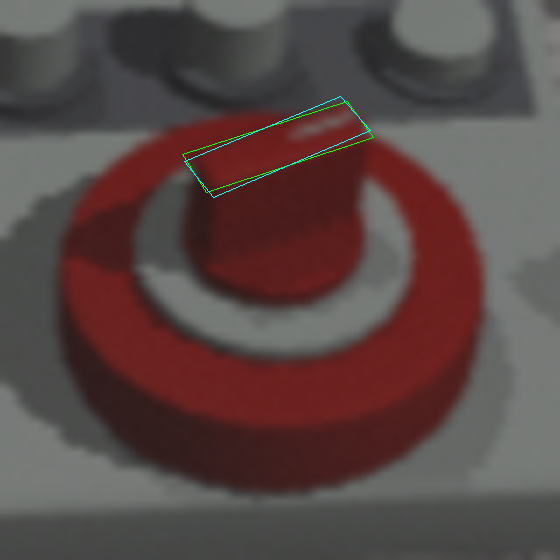

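The bar lies along the 1.2 rad outline in both views, the +y key is still down, and the tray items look unchanged. Handing in.

```bash
python3 - <<'E'
from station import ctrl
print(ctrl.finish_job())
E
```

```text
the job is handed in; nothing more can be done
None
```

I found the sound key in the +y place, snapped it down, then turned the knob clockwise to its stop and let go. I handed the job in at about 24 s; no verdict was given.

- **Soft keys:** I pressed the −y and middle keys first. They gave about 2.3 N at 4 mm and 1.9 N at 3 mm, with no stiff rise. I let both back up well short of the bottom.
- **Sound key:** The +y key was stiff at once and peaked at about 7 N vertically, with about 4 N sideways on the tool. It then gave way and needed no force at about 11 mm. Wrist and scene pictures afterwards show it still down, and I did not touch the other keys again.
- **Knob:** I gripped the bar and turned it until the wrist moment jumped to 1.2 N m at the stop, then opened and lifted clear. The bar matches the outline drawn for 1.2 rad in both the wrist and scene pictures.
- **Tray:** By eye, the vials, bowl and spoon in the last scene picture look unmoved from the first. I did not measure their positions.
- **Disagreement:** The plinth corners were up to about 3 pixels off in the pose fit. The key and knob positions agreed within about 2–4 mm, and the grips and presses landed where expected.

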